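# Load a ground parallel into the spring-gate cradle

## Robot

A 6-joint arm with a two-finger parallel gripper is mounted at the origin on the work surface; the furniture and walls round the work are solid. World frame = base frame: x ahead of the robot, y to its left, z up, the work surface at z = 0. Lengths are in m, angles in rad, forces in N, time in s.
With the tool pointing down it reaches from about 0.225 to 0.875 m from the base axis. Payload 3.4 kg.
Tool frame: the origin (TCP) lies at the very end of the fingers, on their centre line; the grasp point (between the pads) lies 19 mm behind it; z points along the fingers, y is the direction in which the jaws open and shut (so a half turn about z gives the same grasp; the last joint's range is limited). The gripper opens to 85 mm and grips with 20 to 120 N. Pads are 22 mm wide; open, the fingers measure 114 mm over their backs; the gripper's body (76 mm by 85 mm) begins 54 mm behind the grasp point. The pads swing forward as they close: fully open they stand 13 mm farther back than shut.
Start: joints at [1.046, 0.276, 1.505, -0, 1.361, -0.121], TCP at [0.226, 0.529, 0.231] pointing down, gripper open.
Joint ranges: [-2.89, 2.89], [-0.75, 2.08], [0.22, 2.7], [-1.18, 4.32], [0.11, 2.71], [-2.7, 2.7]. Speed limits (rad/s): [2.57, 2.57, 3.14, 3.14, 3.14, 3.14].

## Interface

Orientations are given as a unit quaternion [w, x, y, z].
In Python, from rig import telemetry, optics, order gives the robot as it stands.
- The arm moves only by the shell command python3 -m creep 'ROWS' [FORCE]. ROWS is a JSON object of lists of equal length, an entry for each row: "slide": the shift along the world's x, y, z normalised to -1 to 1, where 1 is 0.15 m, a list of three; "twist": the turn, a rotation vector about the world's x, y, z normalised to -1 to 1, where 1 is 360 degrees, a list of three; "fingers": the gripper's target within -1 to 1 (fully open at 1, half-way at 0, shut at -1). A call has 1 to 20 rows; each row is the pose to reach, as a shift and turn from the pose commanded when the call began, turning the shorter way round; what a row does not reach only later rows make up. A row lasts 1/10 s, in which the tool goes at most 50 mm and 8.59 degrees, less where a joint would pass 70% of its speed; a pose out of reach is approached as far as the arm can. A call with a number of a shift or a turn outside -1 to 1 is refused whole. A call with a gripper value outside its range is refused whole. The fingers move at their own pace and stop on an object; FORCE is the grip in N (left out, the last holds). Time passes only in rows, so rows that repeat a pose let the fingers close. It gives the time, the measured TCP pose, the force and the opening at its end, in the units of the state.
- telemetry.get_state(): the state, without advancing time (a new reading comes with each control period).
- optics.get_image(name): name is "side" or "top"; returns a dict with "img" (400x640x3 uint8, blue, green, red), "depth" (400x640 float32, m along the optical axis (not along the pixel's ray), 0 where there is no reading), "fovy" (degrees; the focal length in pixels is half the picture's height over the tangent of half this angle, whatever the lens; pixels are square), "cx", "cy" (the principal point, pixels), "world_from_camera" (4x4, takes a point from camera to world coordinates). Camera axes: x right, y down, z forward; pixel columns grow to the right and rows downward; lengths in m; the calibration is good to about 2 mm. A picture is of the moment at which its call begins.
- order.sign_off(): hands the job in, once; it reports no verdict.
The state is a dict: "clock": time; "qpos": joint angles; "qd": joint speeds; "effort": joint torques, N m; "position": TCP position; "ee_rot": TCP orientation; "contact_force": force on the tool from outside, world axes, zero at the start; "moment": the same for the moment, N m; "width": finger opening in m.
Only numpy, scipy, OpenCV 4.12 (cv2) and the standard library are available. Lean on these libraries where they do the work, as an engineer would, in place of code of your own. Each camera call takes 0.05 s, during which the arm holds its last target.

## Task

Load the ground parallel (the plain rectangular steel bar) into the spring cradle fixed to the bench: push the sprung gate back with one end of the bar and hold it open while you lower the bar flat onto the cradle's bed, then let go so that the gate springs back over the bar's end and clamps it lengthwise against the fixed stop. Leave the spanner, the T-nut and the step block where they are.

Things in the scene. Friction and masses are not known exactly. Their poses are not given: they have to be found in the camera images.
- parallel_mid (a point): Centre of the ground parallel, a plain pale steel bar 16 x 120 x 24 mm (x, y, z of this frame), about 0.35 kg, standing loose on the bench on a 16 mm wide face; its length lies along y, z is up. Pinch it across its 16 mm thickness near mid-length. The two ends are alike.
- seat (a point): Where the bar's centre lies when seated in the cradle, which is fixed to the bench (dark steel base 60 x 222 mm): 12 mm above the cradle's flat bed, 24 mm above the bench. y runs along the cradle from the fixed stop to the spring gate, z is up. From y = -38 mm to the gate the bed is open at both sides for the fingers. Behind the gate (y = 100 to 136 mm) is the spring housing, 35 mm high.
- gate (a joint): The spring gate's slide, in m: 0 at rest (shut, empty), grows as the gate is pushed towards +y of the seat, 0.030 at its hard end. A spring always pushes it shut: about 4 N at 0, 8 N at 0.020, 10 N at 0.030. About 0.005 when it clamps the seated bar. It must be at 0.013 or more for the bar to go down between the stop and the gate's roller.
- roller_front (a point): Foremost point, at mid-width, of the free-turning roller (10 mm diameter, 38 mm long, 39 to 49 mm above the bench) on top of the gate; moves with the gate; at rest at y = 47 mm from the seat. The gate's clamping face is below it, 8 mm farther back. A bar held level, underside 40 mm above the bench, meets it with its end and pushes the gate; lowered from there it passes under the roller.
- spanner: Bystander: combination spanner, 37 x 258 x 10 mm, lying on the bench; origin at its centre on the underside, length along its y.
- t_nut: Bystander: black T-nut 32 x 28 x 20 mm; origin at the centre of its underside.
- step_block: Bystander: black stepped packing block 32 x 60 x 50 mm; origin at the centre of its underside.
- stop_top (a point): Upper edge, at mid-width, of the fixed stop's clamping face, 60 mm from the seat towards -y and 32 mm above the bench (20 mm above the bed). The stop is 18 mm deep behind it. In front of it two low cheeks (26 mm above the bench, 24 mm long) leave an opening 36 mm wide for the 16 mm bar.
- parallel: The same bar's body; origin at the centre of its underside, axes as parallel_mid.
Mind the look-alikes: they are no part of the job. Several things look just like the parallel: the one meant starts farthest from the robot's base.

How it is judged:
On the way:
1. the gate is pushed back by 13 mm or more with the bar's centre within 40 mm of its seat sideways and 60 mm in height (value of joint gate above 0.0125 m and horizontal distance between parallel_mid and seat below 0.04 m and z of parallel_mid in the frame of seat below 0.06 m), for 0.1 s.
At the end, for the whole second after the job is handed in: The bar lies flat on the bed, at rest, clamped by the gate against the stop: centre within 14 mm of the seat across the cradle, 4 mm along it, 3 mm in height; length within 10 degrees of the cradle's, not tipped by over 5 degrees; gate 2 to 9 mm from its empty rest (x of parallel_mid in the frame of seat between -0.014 and 0.014 m and y of parallel_mid in the frame of seat between -0.004 and 0.004 m and z of parallel_mid in the frame of seat between -0.003 and 0.003 m and angle between the y axis of parallel_mid and the y axis of seat, either way round below 0.18 rad and angle between parallel_mid's own z axis and vertical below 0.1 rad and value of joint gate between 0.002 and 0.009 m and linear speed of parallel below 0.02 m/s); the robot touches nothing.
It fails at once if the spanner, the T-nut or the step block is moved by more than 30 mm (distance of any of spanner, t_nut, step_block from where it was at the start of the episode above 0.03 m).
It also fails if it takes over 38 s, if anything falls off the work surface, if the arm or the gripper's body presses on something with over 40 N, if the wrist force passes 120 N, or if a joint passes its speed limit or range.

## Working session

There is one attempt and no reset: what is moved stays moved. The work goes in short steps, Python scripts to look and compute and a shell command to move; the robot and the scene stay as the last step left them, time stands still between calls to the robot, and variables do not carry over. Pictures are saved under pics/ and viewed, and the job is handed in when it is done.

```bash
mkdir -p pics; ls; python3 - <<'E'
from rig import telemetry, optics
import cv2,numpy as np
print(telemetry.get_state())
for n in ("top","side"):
    d=optics.get_image(n); cv2.imwrite(f"pics/{n}0.png",d["img"]); np.savez(f"{n}0.npz",**d)
    print(n,d["fovy"],d["cx"],d["cy"],d["world_from_camera"])
E
```

```text
pics
{'clock': 0.0, 'qpos': array([ 1.04601649e+00,  2.76593219e-01,  1.50612218e+00,  8.09381731e-06,
        1.36070511e+00, -1.20984091e-01]), 'qd': array([ 6.20554643e-04, -1.43664809e-03,  8.84898168e-05, -5.46313172e-04,
        1.04145280e-03,  1.20863585e-05]), 'effort': array([ 5.92268170e-04, -4.16767859e+01, -2.45810902e+01, -3.39542876e-04,
        1.11317620e-02,  2.83531278e-06]), 'position': array([0.22565318, 0.52830142, 0.23044509]), 'ee_rot': array([-2.93743051e-04,  2.00529758e-01,  9.79687185e-01, -8.65445672e-04]), 'contact_force': array([ 0.29711873,  0.06141784, -0.38668528]), 'moment': array([-0.00765851,  0.02835892,  0.0082139 ]), 'width': 0.08552420548965595}
top 48.492172222468625 323.1948235530663 204.59883891049603 [[-1.94021226e-02 -9.82636412e-01  1.84524358e-01  2.06159313e-01]
 [-9.99804719e-01  1.97613750e-02  1.07914549e-04 -2.18887519e-02]
 [-3.75249579e-03 -1.84486230e-01 -9.82827935e-01  1.22919838e+00]
 [ 0.00000000e+00  0.00000000e+00  0.00000000e+00  1.00000000e+00]]
side 52.65337748296933 318.03939360420156 196.83538485475293 [[ 0.86310318 -0.30444283  0.40294846 -0.11772809]
 [-0.50481783 -0.4970882   0.70573527 -0.9983101 ]
 [-0.01455512 -0.81253793 -0.58272658  0.86335552]
 [ 0.          0.          0.          1.        ]]
```

View pics/top0.png

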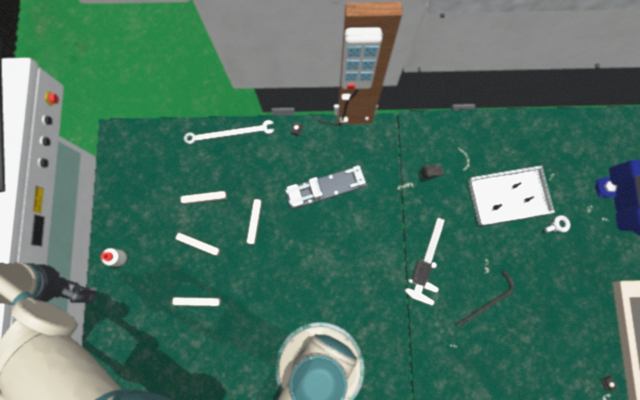

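View pics/side0.png

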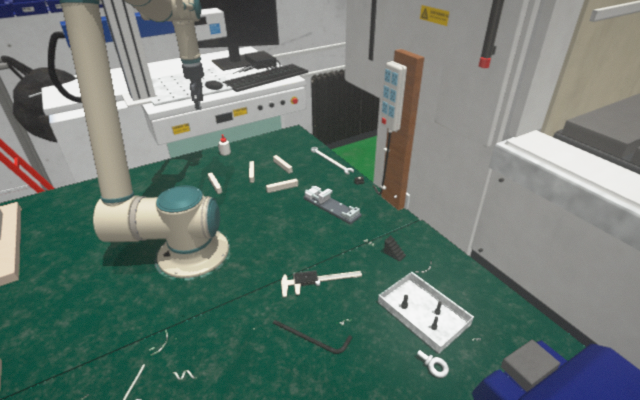

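Top view: four bars, at about (203,197), (254,222), (197,244) and (196,301). The cradle is at (327,187), with its large block at the left end (~298,192). The spanner is at (230,132) and the T-nut at (297,129). Next I'll enlarge and measure.

```bash
cat > h.py <<'E'
import numpy as np,cv2
def ld(n): return dict(np.load(n))
def ray(d,u,v):
    f=200/np.tan(np.radians(float(d["fovy"]))/2)
    return np.array([(u-d["cx"])/f,(v-d["cy"])/f,1.0])
def at_depth(d,u,v):
    z=d["depth"][int(round(v)),int(round(u))]; T=d["world_from_camera"]
    return T[:3,:3]@(ray(d,u,v)*z)+T[:3,3]
def at_z(d,u,v,z):
    T=d["world_from_camera"]; r=T[:3,:3]@ray(d,u,v); o=T[:3,3]
    return o+r*(z-o[2])/r[2]
def proj(d,p):
    T=d["world_from_camera"]; c=T[:3,:3].T@(np.asarray(p)-T[:3,3]); f=200/np.tan(np.radians(float(d["fovy"]))/2)
    return c[0]/c[2]*f+d["cx"],c[1]/c[2]*f+d["cy"]
def crop(d,u0,v0,w,h,s,name):
    cv2.imwrite(name,cv2.resize(d["img"][v0:v0+h,u0:u0+w],None,fx=s,fy=s,interpolation=cv2.INTER_CUBIC))
E
python3 - <<'E'
from h import *
d=ld("top0.npz")
crop(d,165,170,110,80,7,"pics/bars.png"); crop(d,280,155,100,65,8,"pics/cradle.png")
s=ld("side0.npz"); crop(s,250,135,130,95,6,"pics/sidecr.png")
for p in [(203,197),(254,222),(197,244),(196,301)]:
    w=at_depth(d,*p); w2=at_z(d,*p,.024); print(p,w.round(4),w2.round(4),np.hypot(*w2[:2]))
# bar fits from brightness mask
g=d["img"].min(axis=2)
m=(g>150).astype(np.uint8)
n,l,st,c=cv2.connectedComponentsWithStats(m)
for i in range(1,n):
    x,y,w,h,a=st[i]
    if 165<c[i][0]<275 and 170<c[i][1]<320 and a>80:
        ys,xs=np.nonzero(l==i); P=np.array([at_z(d,u,v,.024)[:2] for u,v in zip(xs,ys)],np.float32)
        r=cv2.minAreaRect(P); print(c[i].round(1),a,P.mean(0),r)
E
```

```text
(203, 197) [0.4608 0.3114 0.023 ] [0.4606 0.3111 0.024 ] 0.5557903316428517
(254, 222) [0.3883 0.1696 0.0199] [0.3877 0.1689 0.024 ] 0.42290598968700993
(197, 244) [0.3307 0.3244 0.0207] [0.3303 0.3234 0.024 ] 0.46231415195371867
(196, 301) [0.1787 0.3215 0.0225] [0.1788 0.3211 0.024 ] 0.3674800181688112
[202.9 196.6] 326 [0.4617869 0.3114895] ((0.46189141273498535, 0.3111306130886078), (0.020930102095007896, 0.12286148220300674), 5.873630046844482)
[253.6 221.3] 349 [0.3899072  0.17001802] ((0.3907921612262726, 0.169782817363739), (0.021545402705669403, 0.12413541227579117), 80.9071044921875)
[197.  243.6] 332 [0.33151853 0.32347512] ((0.33157429099082947, 0.3237491250038147), (0.1233743280172348, 0.019849024713039398), 67.4447021484375)
[195.8 301.3] 359 [0.17808606 0.32154185] ((0.17807309329509735, 0.32235896587371826), (0.12510773539543152, 0.019916996359825134), 87.42039489746094)
```

View pics/bars.png

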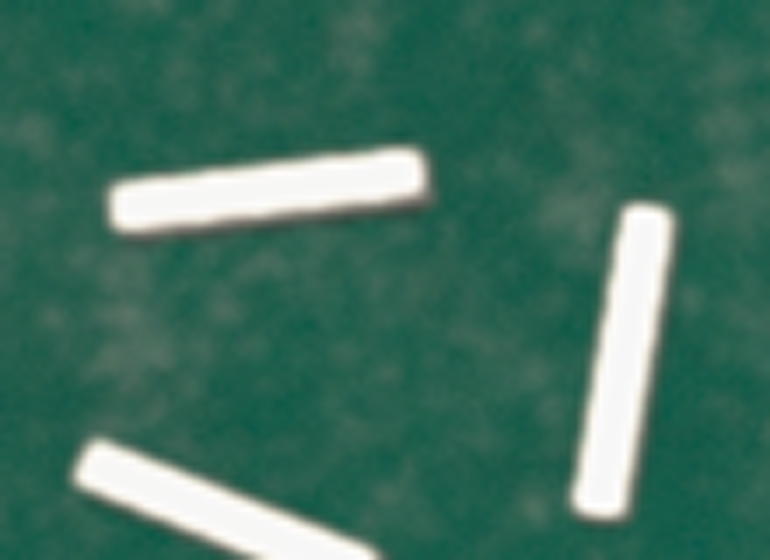

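View pics/cradle.png

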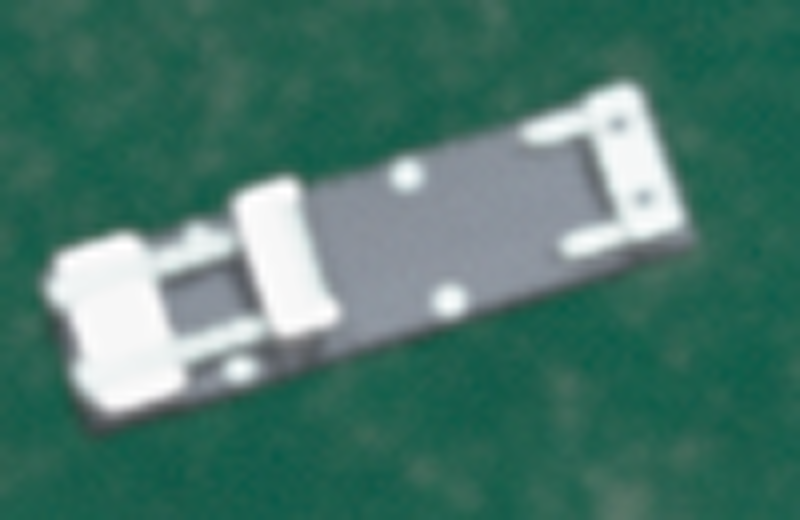

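View pics/sidecr.png

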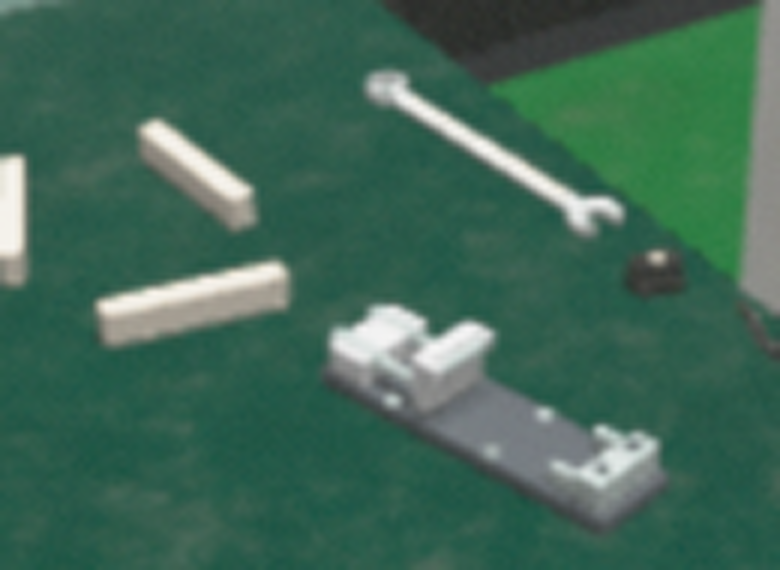

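Bar with x=0.46 is the farthest (0.556 m). The cradle's stop is at the right end and the housing at the left. Next I'll measure the cradle frame.

```bash
python3 - <<'E'
from h import *
d=ld("top0.npz")
C=lambda x,y:((x+.5)/8-.5+280,(y+.5)/8-.5+155)
def P(x,y,z): 
    p=at_z(d,*C(x,y),z); q=at_depth(d,*C(x,y)); print((x,y),p.round(4),"depthpt",q.round(4)); return p
s1=P(407,175,.013);s2=P(449,300,.013);s3=P(205,240,.013);s4=P(240,370,.013)
a=P(588,95,.032);b=P(627,235,.032); st=(a+b)/2
r1=P(300,185,.046);r2=P(335,310,.046); rf=(r1+r2)/2
P(630,160,.032);P(270,260,.049);P(115,320,.035)
b1=P(95,433,.006);b2=P(695,243,.006)
v=b1-b2;print("base len",np.linalg.norm(v),"ang",np.degrees(np.arctan2(v[1],v[0])))
for n,p,q in(("screws",(s3+s4)/2,(s1+s2)/2),("roll-stop",rf,st)):
    v=p-q;print(n,np.linalg.norm(v[:2]),np.degrees(np.arctan2(v[1],v[0])))
for n,p,q in(("stop edge",a,b),("roller",r1,r2),("scr",s1,s2)):
    v=p-q;print(n,np.linalg.norm(v[:2]),np.degrees(np.arctan2(v[1],v[0]))+90)
print(st,rf,(s1+s2)/2)
E
```

```text
(407, 175) [ 0.5149 -0.0437  0.013 ] depthpt [ 0.515  -0.0438  0.0126]
(449, 300) [ 0.4695 -0.0574  0.013 ] depthpt [ 0.4691 -0.0574  0.0149]
(205, 240) [0.4928 0.0277 0.013 ] depthpt [0.4883 0.027  0.0323]
(240, 370) [0.446  0.0161 0.013 ] depthpt [0.4461 0.0161 0.0123]
(588, 95) [ 0.5375 -0.1071  0.032 ] depthpt [ 0.5473 -0.1096 -0.0037]
(627, 235) [ 0.4871 -0.119   0.032 ] depthpt [ 0.4894 -0.1198  0.0224]
(300, 185) [ 0.5037 -0.0064  0.046 ] depthpt [ 5.152e-01 -5.800e-03  4.000e-04]
(335, 310) [ 0.4597 -0.0176  0.046 ] depthpt [ 0.4578 -0.0176  0.0549]
(630, 160) [ 0.5138 -0.1209  0.032 ] depthpt [ 0.5138 -0.1209  0.0322]
(270, 260) [0.4769 0.0042 0.049 ] depthpt [0.4758 0.0041 0.0536]
(115, 320) [0.46   0.0581 0.035 ] depthpt [0.4605 0.0582 0.0328]
(95, 433) [0.426  0.0673 0.006 ] depthpt [ 0.4275  0.068  -0.0025]
(695, 243) [ 0.4899 -0.145   0.006 ] depthpt [ 0.4891 -0.1446  0.0094]
base len 0.22173042519248423 ang 106.74995852733728
screws 0.07599670367055691 107.44622499159938
roll-stop 0.10557997164854921 106.85243329315442
stop edge 0.05170456420098988 103.29224700267643
roller 0.04543800680235051 104.24088478481339
scr 0.04737913574445673 106.79778259295045
[ 0.51230424 -0.11303658  0.032     ] [ 0.48169579 -0.01199079  0.046     ] [ 0.49219689 -0.05058975  0.013     ]
```

```bash
python3 -m creep '{"slide":[[0.1,-0.1,-0.04],[0.25,-0.25,-0.1],[0.4,-0.4,-0.16],[0.55,-0.55,-0.22],[0.7,-0.7,-0.28],[0.85,-0.85,-0.34],[0.95,-0.95,-0.38],[1,-1,-0.4],[1,-1,-0.4],[1,-1,-0.4]],"twist":[[0,0,-0.015],[0,0,-0.035],[0,0,-0.055],[0,0,-0.075],[0,0,-0.095],[0,0,-0.115],[0,0,-0.135],[0,0,-0.155],[0,0,-0.1694],[0,0,-0.1694]],"fingers":[0.2,0.2,0.2,0.2,0.2,0.2,0.2,0.2,0.2,0.2]}' 60
```

```text
clock: 1.1
position: [0.376, 0.3782, 0.1708]
ee_rot: [-0.0, 0.67, 0.742, -0.001]
contact_force: [0.8, 0.3, -0.2]
width: 0.0514
```

```bash
python3 -m creep '{"slide":[[0.1,-0.08,-0.12],[0.25,-0.2,-0.32],[0.4,-0.32,-0.5],[0.52,-0.41,-0.65],[0.573,-0.447,-0.73],[0.573,-0.447,-0.73],[0.573,-0.447,-0.73]],"twist":[[0,0,0],[0,0,0],[0,0,0],[0,0,0],[0,0,0],[0,0,0],[0,0,0]],"fingers":[0.2,0.2,0.2,0.2,0.2,0.2,0.2]}'
python3 - <<'E'
from rig import telemetry, optics
from h import *
s=telemetry.get_state(); print(s["position"],s["ee_rot"],s["qpos"],s["width"])
for n in ("top","side"):
    d=optics.get_image(n); np.savez(f"{n}1.npz",**d)
crop(ld("side1.npz"),240,100,120,90,6,"pics/s1.png")
crop(ld("top1.npz"),150,150,120,90,6,"pics/t1.png")
E
```

```text
clock: 1.8
position: [0.4615, 0.3124, 0.0622]
ee_rot: [-0.0, 0.67, 0.743, 0.0]
contact_force: [0.5, -1.6, -0.4]
width: 0.0513
[0.46151509 0.31238814 0.06224537] [-2.60292967e-04  6.69656359e-01  7.42671045e-01  1.07752161e-04] [4.69812279e-01 3.95687120e-01 1.78626184e+00 6.87745383e-04
 9.59629582e-01 3.66113346e-01] 0.05134536974506861
```

View pics/s1.png

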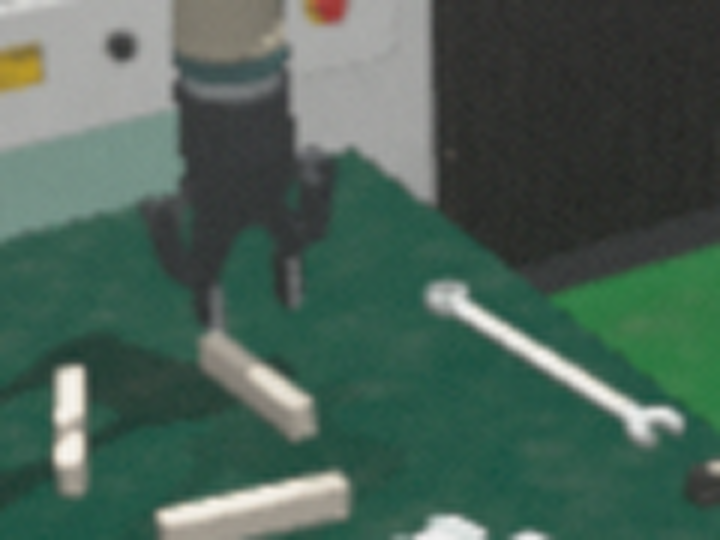

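View pics/t1.png

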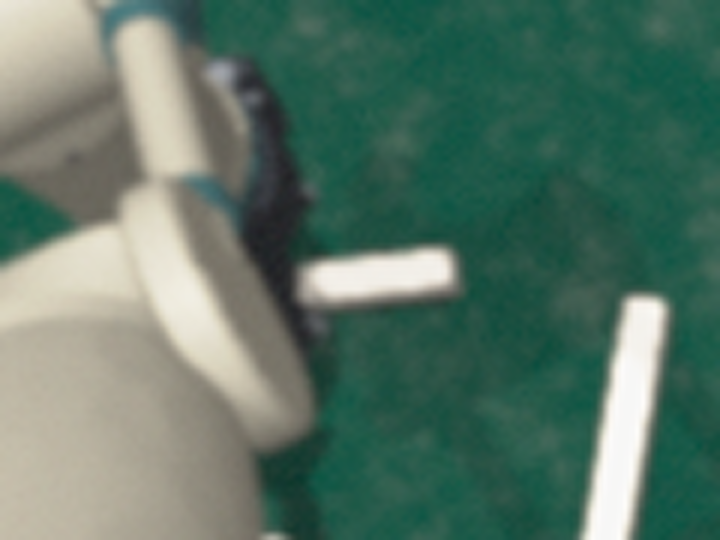

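Jaws straddle the bar near mid-length (side crop: fingers at (215,325) and (290,300), bar centre (260,385)). Descending and gripping.

```bash
python3 -m creep '{"slide":[[0,0,-0.1],[0,0,-0.2],[0,0,-0.3],[0,0,-0.35],[0,0,-0.365],[0,0,-0.365],[0,0,-0.365],[0,0,-0.365],[0,0,-0.365],[0,0,-0.365],[0,0,-0.365],[0,0,-0.365],[0,0,-0.365]],"twist":[[0,0,0],[0,0,0],[0,0,0],[0,0,0],[0,0,0],[0,0,0],[0,0,0],[0,0,0],[0,0,0],[0,0,0],[0,0,0],[0,0,0],[0,0,0]],"fingers":[0.2,0.2,0.2,0.2,0.2,0.2,-1,-1,-1,-1,-1,-1,-1]}' 80
```

```text
clock: 3.2
position: [0.4626, 0.3121, 0.0081]
ee_rot: [0.0, 0.67, 0.742, 0.001]
contact_force: [0.6, 0.0, 6.0]
width: 0.0139
```

```bash
python3 -m creep '{"slide":[[0,0,0.05],[0,0,0.15],[0,0,0.3],[0,0,0.45],[0,0,0.55],[0,0,0.6],[0,0,0.6],[0,0,0.6]],"twist":[[0,0,0],[0,0,0],[0,0,0],[0,0,0],[0,0,0],[0,0,0],[0,0,0],[0,0,0]],"fingers":[-1,-1,-1,-1,-1,-1,-1,-1]}'
python3 - <<'E'
from rig import telemetry, optics
from h import *
s=telemetry.get_state(); print(s["position"],s["ee_rot"],s["contact_force"],s["moment"],s["width"])
for n in ("top","side"):
    d=optics.get_image(n); np.savez(f"{n}2.npz",**d)
crop(ld("side2.npz"),240,90,120,90,6,"pics/s2.png")
E
```

```text
clock: 4.0
position: [0.4611, 0.3113, 0.0962]
ee_rot: [-0.0, 0.67, 0.742, -0.001]
contact_force: [-1.0, -0.7, -4.0]
width: 0.0142
[0.46111848 0.31130644 0.09622582] [-3.04310984e-04  6.69915847e-01  7.42436452e-01 -8.83694755e-04] [-1.03546219 -0.68915337 -3.99312721] [ 0.01827007 -0.03996226  0.01661971] 0.014237230951098974
```

View pics/s2.png

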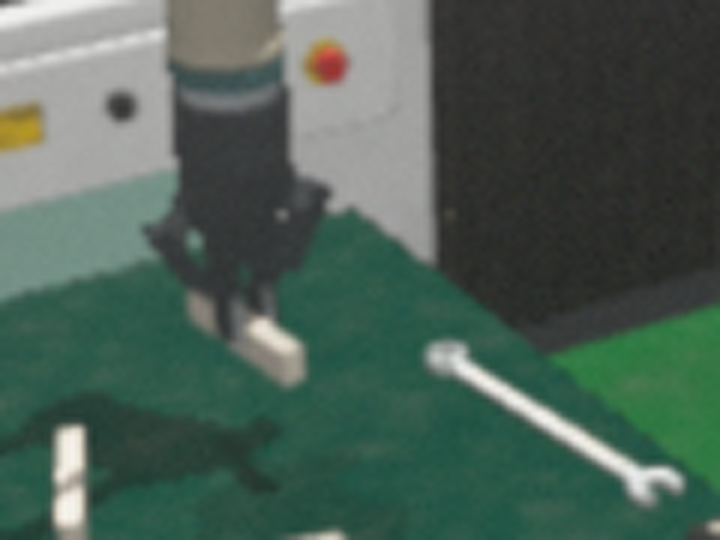

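Bar held, level, at mid-length. Moving over to the cradle.

```bash
python3 -m creep '{"slide":[[0.01,-0.08,0],[0.02,-0.22,0],[0.04,-0.4,0],[0.06,-0.6,0],[0.08,-0.8,0],[0.1,-0.95,0],[0.1,-1,0],[0.1,-1,0]],"twist":[[0,0,0.005],[0,0,0.01],[0,0,0.015],[0,0,0.02],[0,0,0.025],[0,0,0.0303],[0,0,0.0303],[0,0,0.0303]],"fingers":[-1,-1,-1,-1,-1,-1,-1,-1]}'
python3 -m creep '{"slide":[[0.01,-0.08,0],[0.02,-0.22,0],[0.04,-0.4,0],[0.06,-0.6,0],[0.08,-0.8,0],[0.1,-0.95,0],[0.1,-1,0],[0.1,-1,0]],"twist":[[0,0,0],[0,0,0],[0,0,0],[0,0,0],[0,0,0],[0,0,0],[0,0,0],[0,0,0]],"fingers":[-1,-1,-1,-1,-1,-1,-1,-1]}'
python3 -m creep '{"slide":[[0.01,-0.08,0],[0.02,-0.22,0],[0.04,-0.4,0],[0.06,-0.54,0],[0.067,-0.598,0],[0.067,-0.598,0],[0.067,-0.598,0]],"twist":[[0,0,0],[0,0,0],[0,0,0],[0,0,0],[0,0,0],[0,0,0],[0,0,0]],"fingers":[-1,-1,-1,-1,-1,-1,-1]}'
python3 - <<'E'
from rig import telemetry, optics
from h import *
s=telemetry.get_state(); print(s["position"],s["ee_rot"],s["contact_force"],s["moment"],s["width"])
for n in ("top","side"):
    d=optics.get_image(n); np.savez(f"{n}3.npz",**d)
crop(ld("side3.npz"),270,130,120,90,6,"pics/s3.png")
crop(ld("top3.npz"),270,140,120,90,6,"pics/t3.png")
E
```

```text
clock: 4.9
position: [0.4764, 0.161, 0.0965]
ee_rot: [-0.001, 0.597, 0.802, -0.0]
contact_force: [-0.3, -0.2, -3.9]
width: 0.0141
clock: 5.7
position: [0.492, 0.0114, 0.097]
ee_rot: [-0.0, 0.597, 0.802, 0.0]
contact_force: [0.3, 0.3, -4.5]
width: 0.0139
clock: 6.4
position: [0.5015, -0.077, 0.0969]
ee_rot: [-0.001, 0.596, 0.803, 0.0]
contact_force: [-0.2, -0.7, -4.2]
width: 0.0139
[ 0.50151416 -0.07698528  0.09691923] [-6.16902833e-04  5.96227563e-01  8.02815213e-01  2.17760343e-04] [-0.19081475 -0.73496396 -4.18310654] [-0.01667122 -0.01037004  0.03011583] 0.013856518208741607
```

View pics/s3.png

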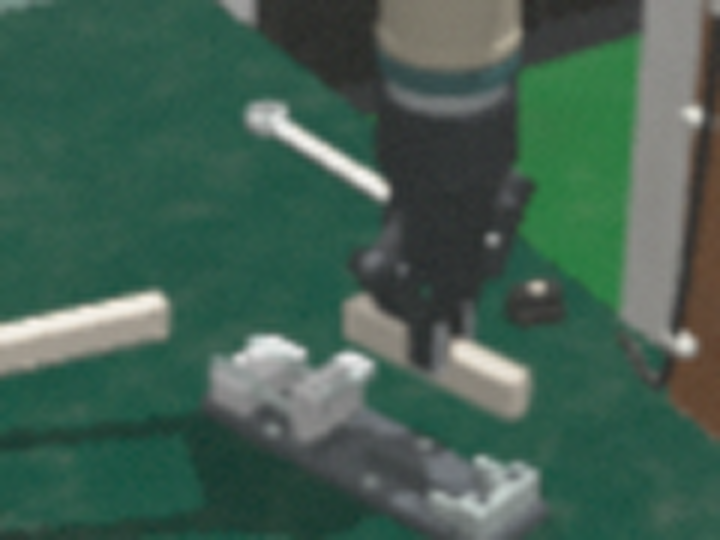

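View pics/t3.png

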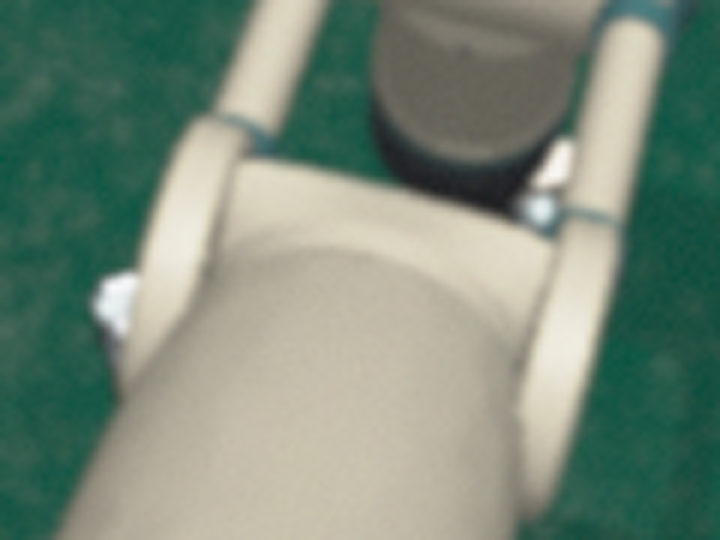

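```bash
python3 -m creep '{"slide":[[0,0,-0.06],[0,0,-0.16],[0,0,-0.25],[0,0,-0.31],[0,0,-0.33],[0,0,-0.33]],"twist":[[0,0,0],[0,0,0],[0,0,0],[0,0,0],[0,0,0],[0,0,0]],"fingers":[-1,-1,-1,-1,-1,-1]}'
python3 - <<'E'
from rig import telemetry, optics
from h import *
s=telemetry.get_state(); print(s["position"],s["contact_force"],s["moment"],s["width"])
d=optics.get_image("side"); np.savez("side4.npz",**d)
d=ld("side4.npz"); crop(d,290,160,90,65,8,"pics/s4.png")
t=s["position"]; a=np.radians(106.8); y=np.array([np.cos(a),np.sin(a)])
S=np.array([.495,-.0565]); print("tcp y from seat",(t[:2]-S)@y, "x",(t[:2]-S)@[y[1],-y[0]])
for yy in(-60,60):
  for xx in (-8,8):
    p=[*(t[:2]+y*yy/1000+np.array([y[1],-y[0]])*xx/1000),t[2]-.0075+.024]; u,v=proj(d,p);print(yy,xx,"crop px",((u-290)*8).round(),((v-160)*8).round())
for yy in (47,):
  for xx in (-19,19):
    p=[*(S+y*yy/1000+np.array([y[1],-y[0]])*xx/1000),.044]; u,v=proj(d,p);print("roller",xx,((u-290)*8).round(),((v-160)*8).round())
for xx in (-18,0,18):
    p=[*(S-y*60/1000+np.array([y[1],-y[0]])*xx/1000),.032]; u,v=proj(d,p);print("stop",xx,((u-290)*8).round(),((v-160)*8).round())
E
```

```text
clock: 7.1
position: [0.5017, -0.0777, 0.0471]
ee_rot: [-0.0, 0.596, 0.803, -0.0]
contact_force: [0.2, -0.6, -3.2]
width: 0.0139
[ 0.50168552 -0.0776664   0.04707544] [ 0.20013428 -0.60092645 -3.24946788] [0.01837032 0.0015969  0.04594211] 0.0138881880166435
tcp y from seat -0.022195336053622262 x 0.0002824199039271379
-60 -8 crop px 517.0 369.0
-60 8 crop px 541.0 351.0
60 -8 crop px 299.0 257.0
60 8 crop px 323.0 241.0
roller -19 266.0 297.0
roller 19 324.0 260.0
stop -18 457.0 419.0
stop 0 484.0 399.0
stop 18 511.0 380.0
```

View pics/s4.png

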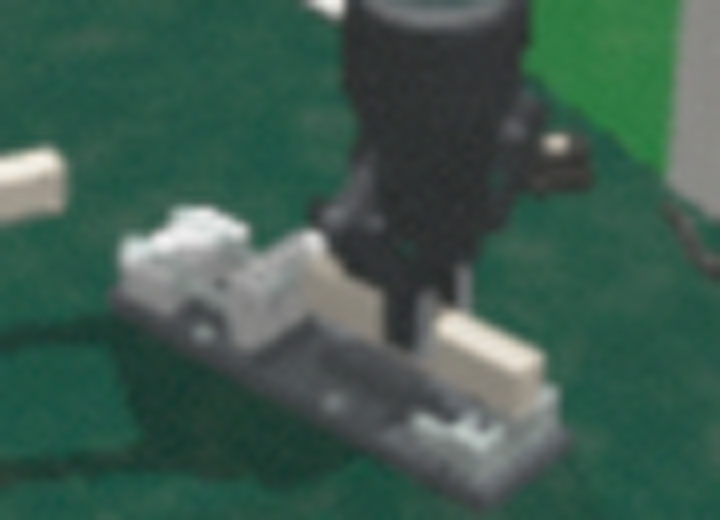

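Predicted bar end pixels match the picture (near (518,372)-(545,355)), so the bar is centred on the TCP to within ~2 mm and sits clear above the stop. Next I'll push and feel for the roller.

```bash
python3 -m creep '{"slide":[[-0.004,0.0128,0],[-0.008,0.0255,0],[-0.0116,0.0383,0],[-0.0116,0.0383,0]],"twist":[[0,0,0],[0,0,0],[0,0,0],[0,0,0]],"fingers":[-1,-1,-1,-1]}'
python3 -m creep '{"slide":[[-0.004,0.0128,0],[-0.008,0.0255,0],[-0.0116,0.0383,0],[-0.0116,0.0383,0]],"twist":[[0,0,0],[0,0,0],[0,0,0],[0,0,0]],"fingers":[-1,-1,-1,-1]}'
python3 -m creep '{"slide":[[-0.004,0.0128,0],[-0.0058,0.0191,0],[-0.0058,0.0191,0]],"twist":[[0,0,0],[0,0,0],[0,0,0]],"fingers":[-1,-1,-1]}'
```

```text
clock: 7.55
position: [0.5001, -0.0719, 0.0478]
ee_rot: [0.0, 0.596, 0.803, 0.0]
contact_force: [-0.2, 0.1, -3.0]
width: 0.0139
clock: 7.95
position: [0.4989, -0.0673, 0.0478]
ee_rot: [0.001, 0.596, 0.803, -0.0]
contact_force: [0.3, -4.1, -3.9]
width: 0.0143
clock: 8.25
position: [0.4979, -0.0641, 0.0477]
ee_rot: [0.001, 0.596, 0.803, -0.0]
contact_force: [0.5, -4.7, -3.6]
width: 0.0137
```

```bash
python3 -m creep '{"slide":[[-0.004,0.0128,0],[-0.008,0.0255,0],[-0.012,0.0385,0],[-0.016,0.052,0],[-0.02,0.066,0],[-0.024,0.079,0],[-0.026,0.086,0],[-0.026,0.086,0],[-0.026,0.086,0]],"twist":[[0,0,0],[0,0,0],[0,0,0],[0,0,0],[0,0,0],[0,0,0],[0,0,0],[0,0,0],[0,0,0]],"fingers":[-1,-1,-1,-1,-1,-1,-1,-1,-1]}'
python3 - <<'E'
from rig import telemetry, optics
from h import *
s=telemetry.get_state(); print(s["position"],s["ee_rot"],s["contact_force"],s["moment"],s["width"])
d=optics.get_image("side"); np.savez("side5.npz",**d)
d=ld("side5.npz"); crop(d,290,160,90,65,8,"pics/s5.png")
t=s["position"]; a=np.radians(106.8); y=np.array([np.cos(a),np.sin(a)]);x=np.array([y[1],-y[0]])
S=np.array([.495,-.0565]); print("tcp y from seat",(t[:2]-S)@y, "x",(t[:2]-S)@x)
for xx in (-8,8):
  for zz in (0,.024):
    p=[*(t[:2]+y*-.06+x*xx/1000),t[2]-.0075+zz]; u,v=proj(d,p);print(xx,zz,"crop px",((u-290)*8).round(),((v-160)*8).round())
E
```

```text
clock: 9.15
position: [0.4944, -0.0519, 0.0478]
ee_rot: [0.001, 0.596, 0.803, -0.0]
contact_force: [1.1, -7.7, -3.5]
width: 0.0138
[ 0.49437633 -0.05193135  0.04782825] [ 1.25305108e-03  5.95854314e-01  8.03091414e-01 -4.95907423e-04] [ 1.0963701  -7.72851972 -3.46456867] [-1.26211248 -0.06852084  0.10398   ] 0.013786827666384446
tcp y from seat 0.004553919452656298 x 0.000723435037715905
-8 0 crop px 465.0 387.0
-8 0.024 crop px 467.0 341.0
8 0 crop px 489.0 370.0
8 0.024 crop px 491.0 324.0
```

View pics/s5.png

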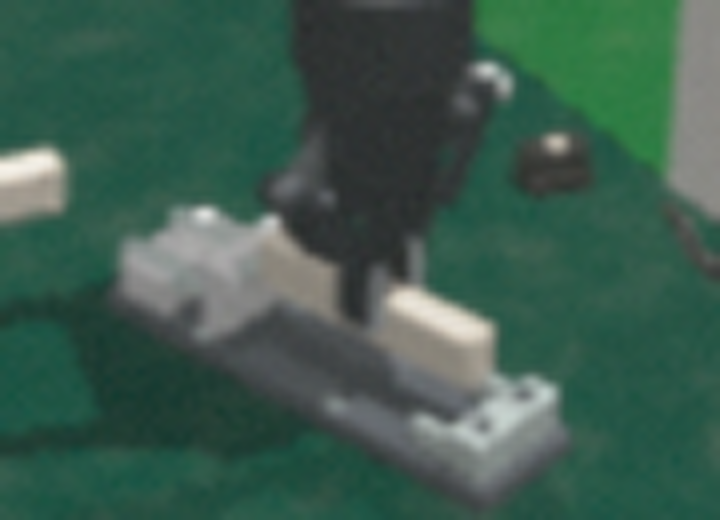

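Force 7.7 N fits a gate opening of ~18 mm. The bar appears ~2-3 mm behind the TCP (end corner at (496,325) against a predicted 491), so I'll add 3 mm and then lower.

```bash
python3 -m creep '{"slide":[[-0.003,0.01,0],[-0.0058,0.0191,0],[-0.0058,0.0191,-0.02],[-0.0058,0.0191,-0.045],[-0.0058,0.0191,-0.07],[-0.0058,0.0191,-0.095],[-0.0058,0.0191,-0.12],[-0.0058,0.0191,-0.135],[-0.0058,0.0191,-0.135],[-0.0058,0.0191,-0.135]],"twist":[[0,0,0],[0,0,0],[0,0,0],[0,0,0],[0,0,0],[0,0,0],[0,0,0],[0,0,0],[0,0,0],[0,0,0]],"fingers":[-1,-1,-1,-1,-1,-1,-1,-1,-1,-1]}'
python3 - <<'E'
from rig import telemetry, optics
from h import *
s=telemetry.get_state(); print(s["position"],s["contact_force"],s["moment"],s["width"])
d=optics.get_image("side"); np.savez("side6.npz",**d)
d=ld("side6.npz"); crop(d,290,160,90,65,8,"pics/s6.png")
E
```

```text
clock: 10.2
position: [0.4935, -0.0491, 0.0272]
ee_rot: [0.001, 0.596, 0.803, -0.0]
contact_force: [1.2, -8.5, -7.3]
width: 0.0139
[ 0.49353776 -0.04909453  0.02719486] [ 1.20337752 -8.53837872 -7.29327807] [-1.42592892 -0.19434194  0.10119971] 0.013891970538465234
```

View pics/s6.png

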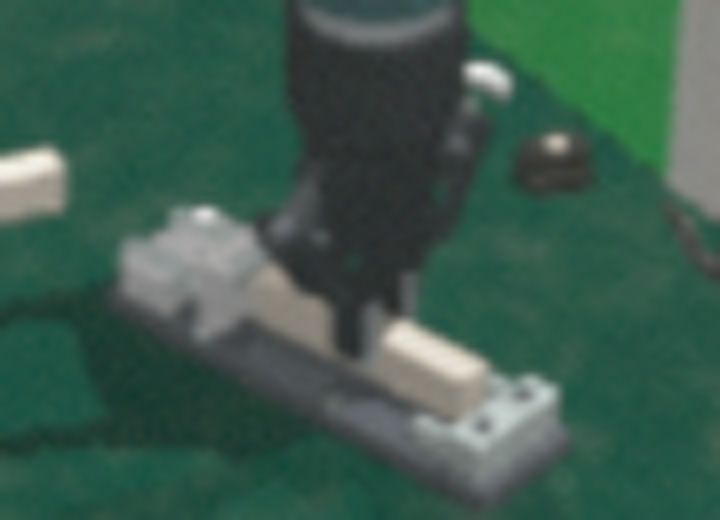

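```bash
python3 -m creep '{"slide":[[0,0,-0.015],[0,0,-0.03],[0,0,-0.043],[0,0,-0.043],[0,0,-0.043]],"twist":[[0,0,0],[0,0,0],[0,0,0],[0,0,0],[0,0,0]],"fingers":[-1,-1,-1,-1,-1]}'
python3 - <<'E'
from rig import telemetry, optics
from h import *
s=telemetry.get_state(); print(s["position"],s["contact_force"],s["moment"],s["width"])
d=optics.get_image("side"); np.savez("side7.npz",**d)
d=ld("side7.npz"); crop(d,290,160,90,65,8,"pics/s7.png")
E
```

```text
clock: 10.75
position: [0.4939, -0.0487, 0.0213]
ee_rot: [0.001, 0.596, 0.803, 0.0]
contact_force: [0.6, -7.4, -3.3]
width: 0.0136
[ 0.49392796 -0.04867681  0.0212858 ] [ 0.64697112 -7.43854398 -3.25599755] [-0.99688884 -0.17634192  0.03132466] 0.013611154670938949
```

View pics/s7.png

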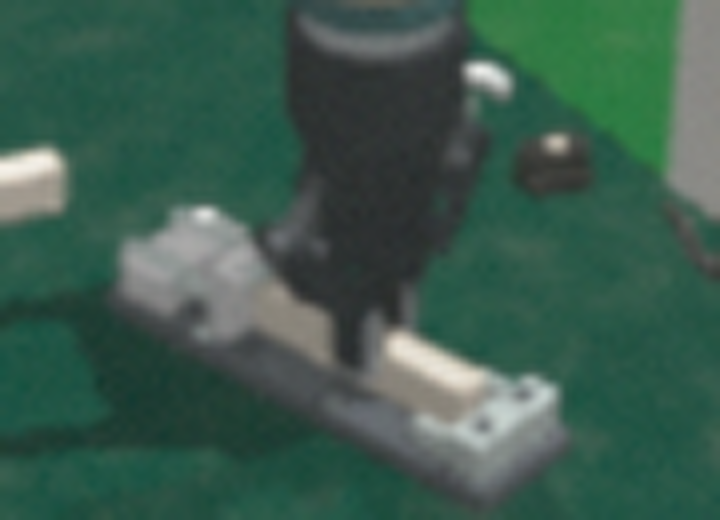

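```bash
python3 -m creep '{"slide":[[0,0,-0.007],[0,0,-0.007],[0,0,-0.007]],"twist":[[0,0,0],[0,0,0],[0,0,0]],"fingers":[-1,-1,-1]}'
python3 -m creep '{"slide":[[0,0,-0.007],[0,0,-0.007],[0,0,-0.007]],"twist":[[0,0,0],[0,0,0],[0,0,0]],"fingers":[-1,-1,-1]}'
```

```text
clock: 11.1
position: [0.4942, -0.0487, 0.0205]
ee_rot: [0.001, 0.596, 0.803, 0.0]
contact_force: [1.2, -5.9, -1.3]
width: 0.0138
clock: 11.4
position: [0.4943, -0.0487, 0.0201]
ee_rot: [0.002, 0.596, 0.803, 0.0]
contact_force: [-0.5, -5.4, 4.2]
width: 0.0137
```

Bar has touched the bed (Fz +4 N) and the y force fell to 5.4 N, so the gate face has closed onto the bar end. Releasing.

```bash
python3 -m creep '{"slide":[[0,0,0],[0,0,0],[0,0,0],[0,0,0],[0,0,0],[0,0,0]],"twist":[[0,0,0],[0,0,0],[0,0,0],[0,0,0],[0,0,0],[0,0,0]],"fingers":[-0.5,-0.3,-0.3,-0.3,-0.3,-0.3]}' 40
python3 - <<'E'
from rig import telemetry, optics
from h import *
s=telemetry.get_state(); print(s["position"],s["contact_force"],s["moment"],s["width"])
d=optics.get_image("side"); np.savez("side8.npz",**d)
d=ld("side8.npz"); crop(d,290,160,90,65,8,"pics/s8.png")
E
```

```text
clock: 12.0
position: [0.4928, -0.0477, 0.0187]
ee_rot: [-0.0, 0.596, 0.803, 0.0]
contact_force: [0.5, 0.8, 0.0]
width: 0.0301
[ 0.49277506 -0.04768128  0.0187181 ] [0.51600856 0.76103384 0.02742934] [ 0.02188889 -0.01353971  0.03200903] 0.030050325317862767
```

View pics/s8.png

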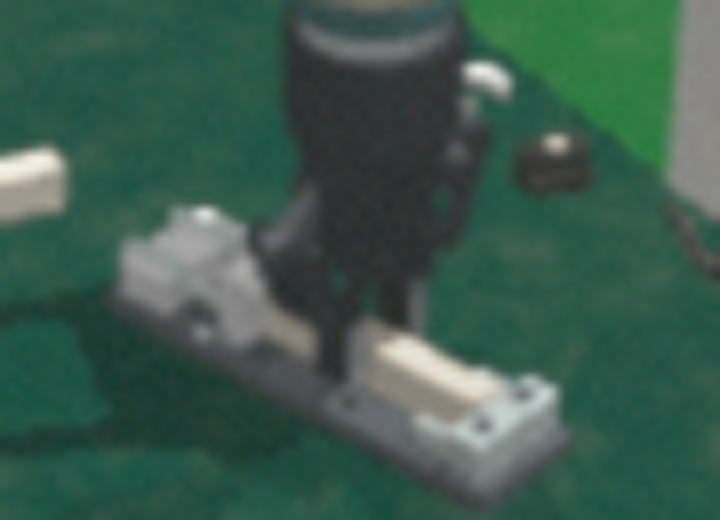

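Released, and the bar has shifted back against the stop (bar end now ~(500,385)). Next is a straight lift, then backing the arm away for a clear view.

```bash
python3 -m creep '{"slide":[[0,0,0.05],[0,0,0.15],[0,0,0.3],[0,0,0.5],[0,0,0.7],[0,0,0.9],[0,0,1],[0,0,1]],"twist":[[0,0,0],[0,0,0],[0,0,0],[0,0,0],[0,0,0],[0,0,0],[0,0,0],[0,0,0]],"fingers":[-0.3,-0.3,-0.3,-0.3,-0.3,-0.3,-0.3,-0.3]}'
python3 -m creep '{"slide":[[0,0.1,0.05],[0,0.25,0.1],[0,0.45,0.2],[0,0.65,0.3],[0,0.85,0.3],[0,0.95,0.3],[0,1,0.3],[0,1,0.3]],"twist":[[0,0,0],[0,0,0],[0,0,0],[0,0,0],[0,0,0],[0,0,0],[0,0,0],[0,0,0]],"fingers":[-0.3,-0.3,-0.3,-0.3,-0.3,-0.3,-0.3,-0.3]}'
python3 -m creep '{"slide":[[0,0.1,0],[0,0.25,0],[0,0.45,0],[0,0.65,0],[0,0.85,0],[0,0.95,0],[0,1,0],[0,1,0]],"twist":[[0,0,0],[0,0,0],[0,0,0],[0,0,0],[0,0,0],[0,0,0],[0,0,0],[0,0,0]],"fingers":[-0.3,-0.3,-0.3,-0.3,-0.3,-0.3,-0.3,-0.3]}'
python3 - <<'E'
from rig import telemetry, optics
from h import *
for n in ("top","side"):
    d=optics.get_image(n); np.savez(f"{n}9.npz",**d)
crop(ld("side9.npz"),290,160,90,65,8,"pics/s9.png")
crop(ld("top9.npz"),280,155,100,65,8,"pics/t9.png")
cv2.imwrite("pics/top9.png",ld("top9.npz")["img"])
E
```

```text
clock: 12.85
position: [0.4945, -0.0482, 0.1717]
ee_rot: [0.003, 0.596, 0.803, 0.001]
contact_force: [-0.1, -0.4, 0.4]
width: 0.0297
clock: 13.65
position: [0.492, 0.1033, 0.2129]
ee_rot: [-0.001, 0.596, 0.803, -0.001]
contact_force: [0.1, -0.5, -0.5]
width: 0.0296
clock: 14.45
position: [0.4928, 0.2523, 0.2135]
ee_rot: [0.0, 0.596, 0.803, -0.0]
contact_force: [-0.5, -1.0, -0.6]
width: 0.0299
```

View pics/s9.png

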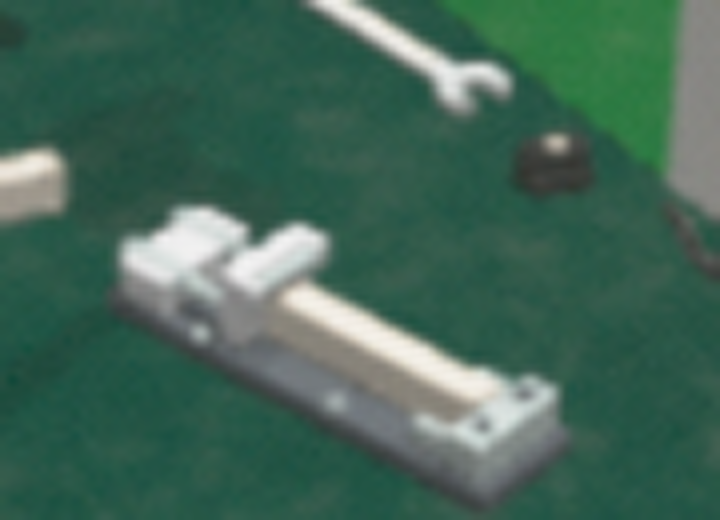

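View pics/t9.png

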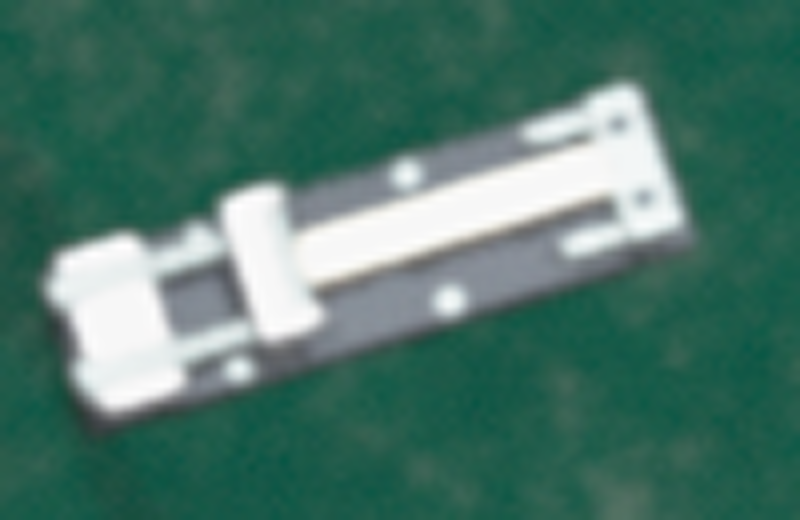

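View pics/top9.png

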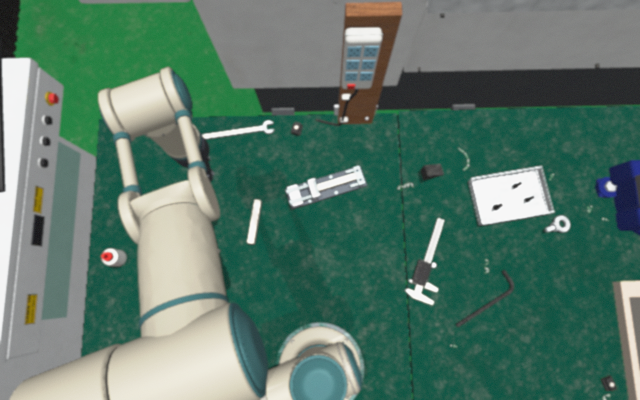

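Top crop: the bar lies from the stop (~(610,165)) to under the roller (~(300,265)). The roller has moved ~14 crop px (≈5 mm) from its empty position. One depth check for flatness, then I hand in.

```bash
python3 - <<'E'
from h import *
d=ld("top9.npz")
for (x,y) in [(320,257),(380,237),(450,215),(520,193),(590,168)]:
    print(at_depth(d,280+(x+.5)/8-.5,155+(y+.5)/8-.5).round(4))
from rig import telemetry,order
s=telemetry.get_state();print(s["clock"],abs(s["qd"]).max(),s["contact_force"]); order.sign_off()
E
```

```text
[ 0.482  -0.0127  0.0299]
[ 0.4879 -0.0336  0.0332]
[ 0.4938 -0.0578  0.039 ]
[ 0.5031 -0.0825  0.0307]
[ 0.5097 -0.1065  0.0381]
14.55 0.01143343334989668 [ 0.5740529  -0.57016121  0.62879858]
the job is handed in; nothing more can be done
```

The bar is in the cradle, and by every check I could make the gate is clamping it against the stop. I handed the job in at 14.6 s; no verdict is given.

**What I did:** I took the farthest of the four look-alike bars (0.556 m from the base) and gripped it at mid-length. I pushed the gate back about 18–21 mm with the bar's end, estimated from the 7.7–8.5 N push. I lowered the bar until it touched the bed, let go and backed the arm away.

**Last checks:**
- **Clamping:** in the final pictures the bar runs from the stop to under the roller. The roller stands about 5 mm behind its empty position, as expected for a clamped bar.
- **Alignment:** the bar lies in line with the cradle, near its centre line.
- **Bystanders:** I never touched the spanner, the T-nut or the step block. The T-nut and step block look unmoved. In the last top view the arm hides part of the spanner, but the end that shows hasn't moved.
- **Arm:** it was at rest and clear of everything, with forces under 1 N.

**Weaker check:** depth readings along the bar's top were noisy, 30 to 39 mm against the expected 36 mm, with no steady slope. They fit a flat bar but can't confirm its height to 3 mm. That rests on feeling it touch the bed and on the pictures.

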